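# Knock a jammed wooden pin out of a narrow-necked bottle

### The job

A turned wooden pin is jammed in the neck of the square narrow-necked bottle. Pick up the bottle, tip it well mouth-down and tap its rim on the steel knock bar of the plywood tray until the pin comes free and drops into the tray, then lay the empty bottle back on its side on the bench, clear of the tray.

Things in the scene. Friction and masses are not known exactly. Their poses are not given: they have to be found in the camera images.
- bottle: White square bottle with a neck, lying on a flat side, mouth roughly to the robot; 0.12 to 0.19 kg. Body 40 x 40 mm, flat from x -18 to +35 mm; neck 20 mm across; face of the rim at x -61 mm. Origin at bench level under its axis; x along the axis from mouth to closed end, z up as it lies, axis at z 20 mm. The other white container, with a wide straight mouth and no neck, is not meant.
- bottle_rim (a point): Lowest point of the round rim ring (25 mm across, hole 17 mm) at (-61, 0, 1.5) mm in the bottle's frame. The ring sits 6 mm too low and 3 mm too far out, trapping the pin. It yields to about 2.5 N and stays where knocked: with the bottle tipped 30 to 45 deg, one to three taps of 5 to 15 N straight down knock it into line (7 mm); the pin then slides out if the mouth stays 20 deg or more down.
- pin: Light wooden turned pin, 15 g: shank 12 mm across and 29 mm long with a thin 5 mm nose 13.5 mm long. It sits in the bottle's neck, only the tip of the nose standing 3 mm out of the mouth. Origin on its axis where nose and shank meet; x along the axis from nose to shank. (Mind the tall holding stand with a carved panel on the right of the bench: pass over it, about 0.33 m high.)
- tray: Fixed open plywood tray, 200 mm (its x) by 160 mm (its y), walls 35 mm high and 8 mm thick, floor 8 mm thick or less. Origin: centre of its underside on the bench; z up.
- knock_bar: Steel bar fixed across the middle of the tray from wall to wall along the tray's y: 24 mm wide (x), 144 mm long (y), its flat top 40 mm above the bench. Origin and axes are the tray's (bench level under the middle of the bar).
Not all that is in view belongs to the job. What is shaped like the bottle but pink is not meant.

How it is judged:
By the outcome, as a careful person would: the job done as asked, in the order asked, and still so for the second after the job is handed in, with the robot touching nothing.
It also fails if it takes over 48 s, if anything falls off the work surface, if the arm or the gripper's body presses on something with over 40 N, if the wrist force passes 120 N, or if a joint passes its speed limit or range.

### The arm

A 6-joint arm with a two-finger parallel gripper is mounted at the origin on a cart in front of the work surface, level with it; the furniture and walls round the work are solid. World frame = base frame: x ahead of the robot, y to its left, z up, the work surface at z = 0. Lengths are in m, angles in rad, forces in N, time in s.
With the tool pointing down it reaches from about 0.35 to 0.8 m from the base axis. Payload 7.3 kg.
Tool frame: the origin (TCP) lies between the finger pads; the fingertips stand 25 mm ahead of it and the grasp point (between the pads) lies 6 mm ahead of it (r.tip_extent is the distance from the TCP to the fingertips, in m); z points along the fingers, y is the line along which they close (so a half turn about z gives the same grasp; the last joint's range is limited). The gripper opens to 85 mm and grips with 20 to 120 N. Pads are 22 mm wide; open, the fingers measure 114 mm over their backs; the gripper's body (76 mm by 85 mm) begins 54 mm behind the grasp point. The pads swing forward as they close: fully open they stand 13 mm farther back than shut.
Start: joints at [1.066, 0.342, 1.524, -0, 1.275, -0.146], TCP at [0.184, 0.492, 0.256] pointing down, gripper open.
Joint ranges: [-2.53, 2.53], [-0.77, 2.02], [0.04, 2.7], [-1, 4.14], [0.28, 2.66], [-3.11, 3.11]. Speed limits (rad/s): [2.57, 2.57, 3.14, 3.14, 3.14, 3.14].

### API

Orientations are given as a unit quaternion [x, y, z, w].
In Python, from workcell import r, command_gripper, optics gives the robot as it stands. The module is installed in compiled form; this text tells all that it offers. Calls block until the motion is done:
- r.reach(position, orientation): joint-space move of the TCP to a pose.
- r.move_straight(position, orientation=None, speed=0.15, max_force=None): straight line of the TCP; orientation=None keeps the orientation; speed is the mean speed in m/s. With max_force (N) it stops when the force on the tool has changed by that much, and returns True; else False.
- r.movej(angles): joint-space move.
- command_gripper(opening, force=None): finger opening in m; force is the grip in N (None keeps the last); returns when the fingers have stopped.
- r.hold(seconds).
- r.solve_ik(position, orientation): joint angles nearest the present ones, or None.
- r.read_state(): the state.
- optics.get_image(name): name is "side" or "top" or "wrist"; returns (picture, depth): 384x512x3 uint8, red, green, blue; 384x512 float32, m along the optical axis (not along the pixel's ray), 0 where there is no reading.
- optics.camera_model(name): a dict with "K" (3x3 intrinsics, pixels), "k1" (the pictures are not rectified: a ray, as slopes to the right and down, at radius r is drawn at 1 + k1 r^2 times it, then the intrinsics apply), "R" (3x3) and "t" (3): a world point X has camera coordinates R X + t; the wrist camera has in their place "tool_from_camera" (4x4, takes a point from camera to tool coordinates, whose origin is the TCP and whose axes are the flange's). Camera axes: x right, y down, z forward; pixel columns grow to the right and rows downward; lengths in m; the calibration is good to about 2 mm. A picture is of the moment at which its call begins: read the wrist's pose just before it. camera_model takes no time and is no camera call.
A pose or a line that the arm cannot do raises r.PlanningError and nothing moves.
- r.finish_job(): hands the job in; it is judged then, once.
The state is a dict: "time_s": time; "joint_positions": joint angles; "dq": joint speeds; "tau": joint torques, N m; "eef_pos": TCP position; "eef_rot": TCP orientation; "contact_force": force on the tool from outside, world axes, zero at the start; "torque": the same for the moment, N m; "grip_width": finger opening in m; "grip_force": force on a finger pad.
Only numpy, scipy, OpenCV 4.12 (cv2) and the standard library are available. Lean on these libraries where they do the work, as an engineer would, in place of code of your own. Each camera call takes 0.05 s, during which the arm holds its last target. There are 200 camera calls.

## Working session

There is one attempt and no reset: what is moved stays moved. The work goes in short steps, each a Python script; the robot and the scene stay as the last script left them, time stands still between calls to the robot, and variables do not carry over. Pictures are saved under pics/ and viewed, at most 10 in all, crops included, and the job is handed in when it is done.

```bash
mkdir -p pics; cat > h.py <<'E'
import numpy as np, cv2
from workcell import r, command_gripper, optics
from scipy.spatial.transform import Rotation as Rn
def cloud(name, depth):
    m=optics.camera_model(name); K=np.array(m["K"]); k1=m["k1"]
    v,u=np.mgrid[0:384,0:512].astype(float)
    d=np.array([k1,0,0,0,0.])
    p=cv2.undistortPoints(np.stack([u.ravel(),v.ravel()],1)[:,None],K,d)[:,0].reshape(384,512,2)
    P=np.dstack([p*depth[...,None],depth])
    if "R" in m: W=(P-np.array(m["t"]))@np.array(m["R"])
    else:
        T=np.array(m["tool_from_camera"]); W=P@T[:3,:3].T+T[:3,3]
        s=r.read_state(); W=W@Rn.from_quat(s["eef_rot"]).as_matrix().T+np.array(s["eef_pos"])
    W[depth<=0]=np.nan
    return W
def snap(name):
    im,d=optics.get_image(name); return im,d,cloud(name,d)
def save(f,im): cv2.imwrite("pics/"+f,cv2.cvtColor(im,cv2.COLOR_RGB2BGR))
E
python3 - <<'E'
from h import *
a,d,W=snap("top"); b,d2,W2=snap("side")
np.savez("s0.npz",a=a,W=W,b=b,W2=W2)
save("top0.png",cv2.resize(a,(800,600))); save("side0.png",cv2.resize(b,(800,600)))
s=r.read_state();print(s["time_s"],s["eef_rot"])
print(optics.camera_model("top"))
E
```

```text
0.1 [ 1.78418600e-01  9.83954444e-01 -6.38418619e-04 -2.16759209e-04]
{'K': array([[356.22122188,   0.        , 253.36459964],
       [  0.        , 356.22122188, 196.90259522],
       [  0.        ,   0.        ,   1.        ]]), 'k1': -0.11254743641268822, 'R': array([[ 0.00403953, -0.99966177, -0.02569115],
       [-0.99505642, -0.00146892, -0.09930036],
       [ 0.09922903,  0.02596528, -0.99472579]]), 't': array([0.1067781 , 0.4400178 , 0.86750089])}
```

View pics/top0.png

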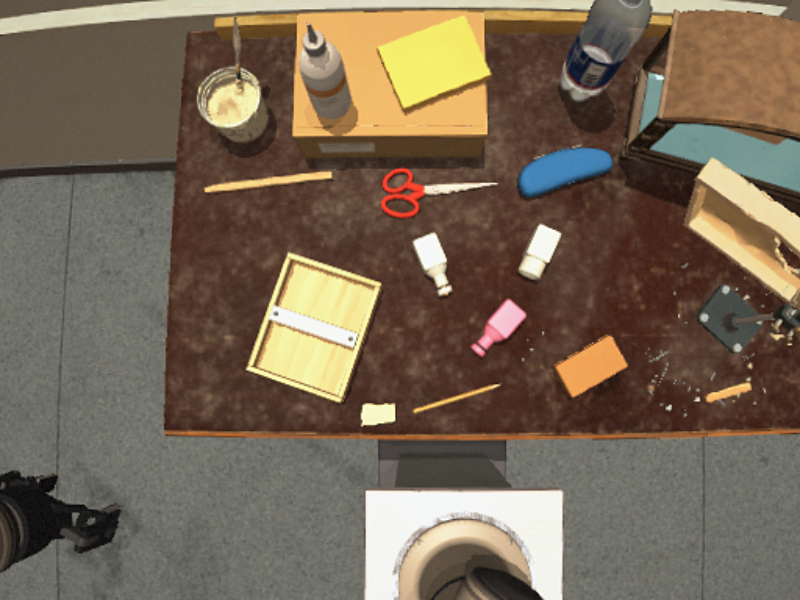

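View pics/side0.png

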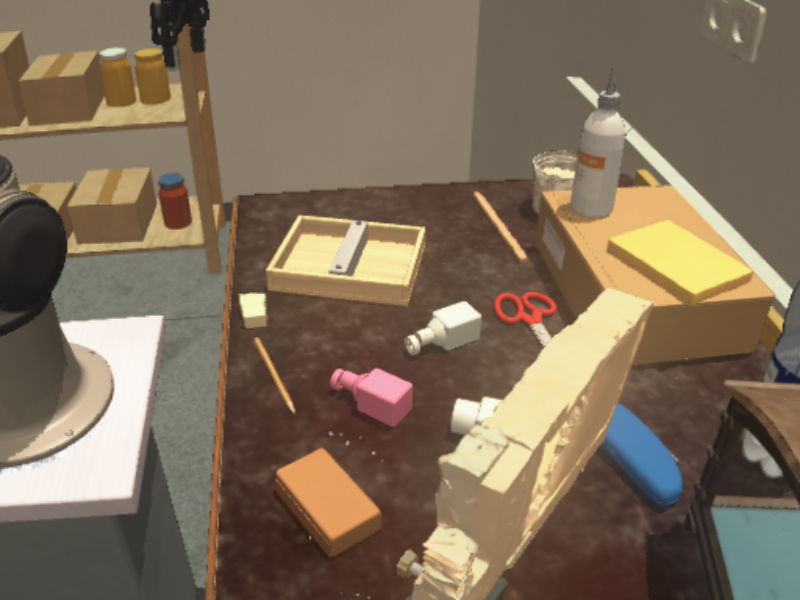

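Candidates in the top view (800x600): white necked bottle at (432,262), white wide-mouth container at (540,252) and pink necked bottle at (498,327). I choose the one at (432,262), with its neck toward the robot at (444,288). The tray is at (315,328), with its bar running from (273,313) to (357,340). I'll check the choice in a crop.

```bash
python3 - <<'E'
from h import *
z=np.load("s0.npz"); a,W,b=z["a"],z["W"],z["b"]
x=cv2.resize(a[138:198,250:310],(560,560),interpolation=cv2.INTER_CUBIC)
save("crop1.png",x)
# bottle
sub=(slice(140,195),slice(255,300))
P=W[sub].reshape(-1,3);C=a[sub].reshape(-1,3)
Q=P[(P[:,2]>0.012)]
top=Q[Q[:,2]>0.034]
print(len(Q),np.nanmean(top,0),np.nanmedian(top[:,2]))
r_=cv2.minAreaRect(top[:,:2].astype(np.float32)*1000);print("body",r_,cv2.boxPoints(r_))
r_=cv2.minAreaRect(Q[:,:2].astype(np.float32)*1000);print("all",r_)
n=Q[Q[:,2]<0.034]; print(len(n),n[n[:,0].argsort()][:6])
print("bench z",np.nanmedian(W[200:230,250:280,2]))
# tray
P=W[155:262,150:250].reshape(-1,3)
t=P[P[:,2]>0.025]; r_=cv2.minAreaRect(t[:,:2].astype(np.float32)*1000);print("tray",r_,np.nanpercentile(t[:,2],[50,90]))
c=np.array(r_[0])/1000
bm=[(u*.64,v*.64) for u,v in [(273,313),(357,340)]]
for u,v in bm: print("bar",W[int(v),int(u)])
P=W[155:262,150:250].reshape(-1,3); bb=P[(P[:,2]>0.03)&(np.hypot(*(P[:,:2]-c).T)<0.065)]
print("bar",cv2.minAreaRect(bb[:,:2].astype(np.float32)*1000),np.median(bb[:,2]))
E
```

```text
513 [0.52678799 0.05395754 0.03965173] 0.03975068768715319
body ((526.207763671875, 52.917396545410156), (62.190589904785156, 39.87687301635742), 22.723838806152344) [[489.82413   59.296364]
 [505.22818   22.51484 ]
 [562.59143   46.53843 ]
 [547.1874    83.319954]]
all ((509.2747802734375, 45.83991241455078), (98.93560028076172, 39.974365234375), 22.840360641479492)
163 [[0.46249227 0.03875702 0.02113531]
 [0.46289059 0.02852618 0.01805714]
 [0.46361085 0.03576021 0.01222323]
 [0.46434354 0.03403503 0.02648485]
 [0.46459239 0.03642192 0.02451598]
 [0.4649564  0.03877321 0.02164771]]
bench z 0.0003857400549259959
tray ((409.96051025390625, 239.52490234375), (161.3355712890625, 200.4833221435547), 71.72284698486328) [0.03613289 0.04116335]
bar [0.43011989 0.30459395 0.03916521]
bar [0.38874821 0.16987993 0.03538039]
bar ((410.59259033203125, 239.72418212890625), (128.73472595214844, 24.005332946777344), 71.64813995361328) 0.040266742488306494
```

View pics/crop1.png

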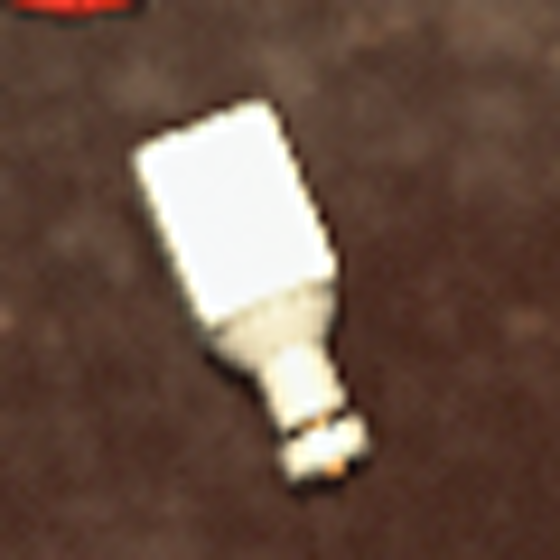

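The crop shows the right bottle: square white body, narrow neck, offset ring, and the orange pin nose at crop pixel (330,465). Next I'll check that the planned poses are reachable, then grasp.

```bash
cat >> h.py <<'E'
B0=np.array([.5199,.0503,0]); YAW=np.radians(22.8); TC=np.array([.4103,.2396,0])
TCPB=np.array([-.004,0,.030]); RIM=np.array([-.061,0,.0015])
def Rb(yaw,tilt): return Rn.from_euler("z",yaw)*Rn.from_euler("y",-tilt)   # mouth down by tilt
def tool(Rbot,s):  # s=+1: tool x along bottle x
    M=Rbot.as_matrix(); x=s*M[:,0]; z=-M[:,2]; return Rn.from_matrix(np.c_[x,np.cross(z,x),z]).as_quat()
def tap_pose(yaw,tilt,h,s):
    R=Rb(yaw,tilt); return TC+[0,0,.040+h]+R.apply(TCPB-RIM), tool(R,s)
def grasp_pose(h,s):
    R=Rb(YAW,0); return B0+R.apply(TCPB)+[0,0,h], tool(R,s)
E
python3 - <<'E'
from h import *
for s in (1,-1):
    for h in (0,.15):
        q=r.solve_ik(*grasp_pose(h,s)); print(s,h,None if q is None else np.round(q,2))
    for yd in (-18.35,0,20,161.65):
        for t in (38,):
            for h in (0,.12):
                p,o=tap_pose(np.radians(yd),np.radians(t),h,s); q=r.solve_ik(p,o); print(" ",s,yd,h,np.round(p,3),None if q is None else np.round(q,2))
E
```

```text
1 0 [-0.05  0.62  1.79 -0.    0.72  1.12]
1 0.15 [-0.05  0.41  1.65 -0.    1.08  1.12]
  1 -18.35 0 [0.436 0.231 0.098] None
  1 -18.35 0.12 [0.436 0.231 0.218] None
  1 0 0 [0.438 0.24  0.098] None
  1 0 0.12 [0.438 0.24  0.218] [ 0.53  0.16  2.1  -0.86  0.42  2.81]
  1 20 0 [0.436 0.249 0.098] None
  1 20 0.12 [0.436 0.249 0.218] None
  1 161.65 0 [0.384 0.248 0.098] [ 0.2   0.7   1.59  0.32  1.45 -1.18]
  1 161.65 0.12 [0.384 0.248 0.218] [ 0.2   0.54  1.49  0.32  1.7  -1.1 ]
-1 0 [-0.05  0.62  1.79 -0.    0.72 -2.02]
-1 0.15 [-0.05  0.41  1.65 -0.    1.08 -2.02]
  -1 -18.35 0 [0.436 0.231 0.098] None
  -1 -18.35 0.12 [0.436 0.231 0.218] [ 0.62  0.23  2.01 -0.9   0.69  0.03]
  -1 0 0 [0.438 0.24  0.098] None
  -1 0 0.12 [0.438 0.24  0.218] [ 0.53  0.16  2.1  -0.86  0.42 -0.33]
  -1 20 0 [0.436 0.249 0.098] None
  -1 20 0.12 [0.436 0.249 0.218] None
  -1 161.65 0 [0.384 0.248 0.098] [0.2  0.7  1.59 0.32 1.45 1.96]
  -1 161.65 0.12 [0.384 0.248 0.218] [0.2  0.54 1.49 0.32 1.7  2.04]
```

```bash
python3 - <<'E'
from h import *
r.reach(*grasp_pose(.15,1))
r.move_straight(grasp_pose(.04,1)[0])
print(r.move_straight(grasp_pose(0,1)[0],speed=.06,max_force=15))
command_gripper(.03,110)
s=r.read_state();print(s["grip_width"],s["grip_force"],s["time_s"])
r.move_straight(grasp_pose(.18,1)[0],speed=.12)
s=r.read_state();print(s["grip_width"],s["contact_force"])
p,o=tap_pose(np.radians(161.65),np.radians(38),.10,1)
q=r.solve_ik(p,o);print(np.round(q,2))
r.reach(p,o)
b,_,_=snap("side"); save("side1.png",cv2.resize(b[100:292,110:366],(800,600)))
a,d,W=snap("top"); np.savez("s1.npz",a=a,W=W,b=b)
s=r.read_state();print(s["grip_width"],s["contact_force"],s["eef_pos"],p,s["time_s"])
E
```

```text
False
0.03890355624058511 110.549236536026 4.3
0.038952405275471995 [ 0.51673694  0.40946566 -1.89341936]
[ 0.2   0.57  1.51  0.31  1.65 -1.12]
0.03885501542212561 [ 0.78707046 -0.5508953  -2.25018949] [0.38448596 0.24805461 0.1975958 ] [0.38432149 0.24821673 0.19755101] 7.9833
```

View pics/side1.png

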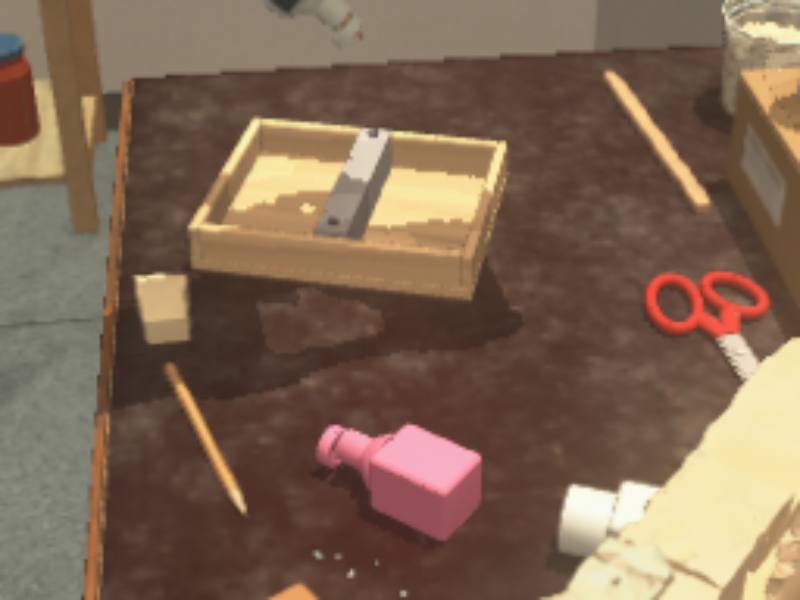

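The bottle is held mouth-down, with the mouth at about (345,30) in the crop and the nose tip still showing. Time to tap.

```bash
cat > tap.py <<'E'
from h import *
P=lambda h: tap_pose(np.radians(161.65),np.radians(38),h,1)[0]
r.move_straight(P(.015),speed=.12); f0=np.array(r.read_state()["contact_force"])
for i in range(3):
    hit=r.move_straight(P(-.014),speed=.04,max_force=9)
    s=r.read_state(); print(hit,"h",round(s["eef_pos"][2]-P(0)[2],4),"F",np.round(np.array(s["contact_force"])-f0,1))
    r.move_straight(P(.015),speed=.08)
r.move_straight(P(.03)); r.hold(.5)
a,d,W=snap("top"); b,_,_=snap("side"); save("side2.png",cv2.resize(b[90:200,130:290],(800,550)))
s=r.read_state();print(s["grip_width"],s["contact_force"],s["time_s"])
E
python3 tap.py
```

```text
True h -0.0106 F [-0.5  0.5  9. ]
True h -0.0105 F [ 0.8 -0.1  9.9]
True h -0.0105 F [-0.9 -0.  10. ]
0.03860680061127354 [ 0.06941193  0.46606642 -1.95601187] 13.0
```

View pics/side2.png

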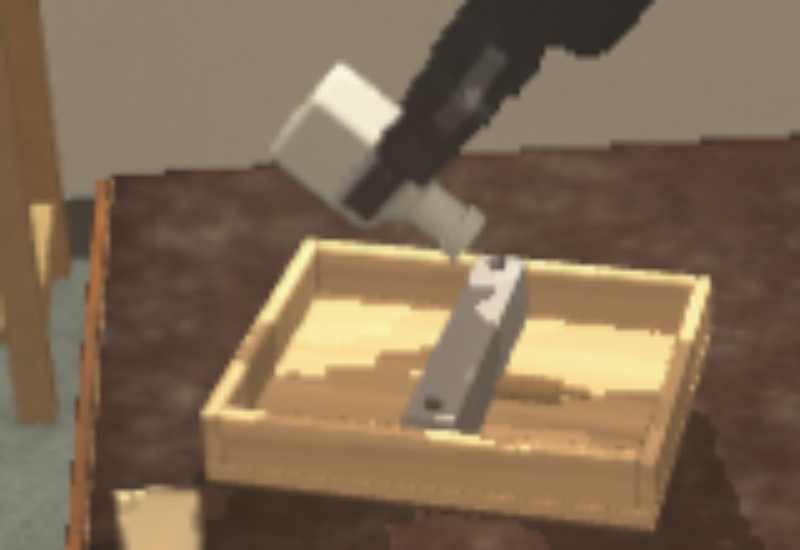

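The pin lies in the tray at about (540,388), the ring is in line and the mouth is empty. I'll lay the bottle back at its original spot.

```bash
python3 - <<'E'
from h import *
r.move_straight(tap_pose(np.radians(161.65),np.radians(38),.14,1)[0])
r.reach(*grasp_pose(.15,1))
r.move_straight(grasp_pose(.02,1)[0],speed=.12)
hit=r.move_straight(grasp_pose(-.002,1)[0],speed=.02,max_force=4)
print(hit,r.read_state()["eef_pos"][2]-.030)
command_gripper(.05,20); command_gripper(.085)
r.move_straight(grasp_pose(.15,1)[0],speed=.12)
r.reach([.184,.492,.256],[.1784,.98395,0,0])
r.hold(.5)
a,d,W=snap("top"); b,_,_=snap("side")
x=np.hstack([cv2.resize(a[130:270,150:310],(400,350)),cv2.resize(b[100:240,150:310],(400,350))]); save("fin.png",x)
P=W[140:195,255:300].reshape(-1,3);t=P[P[:,2]>.034];print(np.median(t[:,2]),cv2.minAreaRect(t[:,:2].astype(np.float32)*1000)); print(r.read_state()["time_s"])
E
```

```text
True 0.0006471052603359562
0.03991240153440031 ((512.648681640625, 46.30976104736328), (90.4602279663086, 39.64377975463867), 23.056928634643555)
22.65
```

View pics/fin.png

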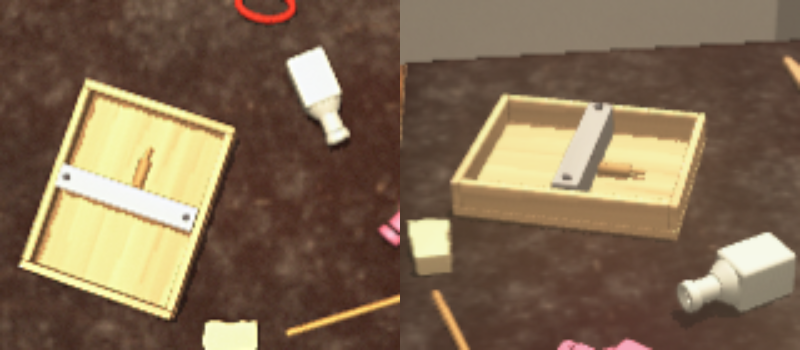

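The pin lies on the tray floor at (143,168) in the left half. The empty bottle lies flat at (318,90), well clear of the tray, and the arm is away.

```bash
python3 -c "
from h import *
print(r.finish_job())"
```

```text
the job is handed in; nothing more can be done
None
```

The job is handed in at about 23 s of the allowed 48 s: three taps of about 10 N freed the pin, which lies in the tray, and the empty bottle is back on its side on the bench, clear of the tray.

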